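# Set the bench dogs and hold a turning blank in the corner

## Robot

A 7-joint arm with a two-finger parallel gripper is mounted at the origin on the work surface. World frame = base frame: x ahead of the robot, y to its left, z up, the work surface at z = 0. Lengths are in m, angles in rad, forces in N, time in s.
With the tool pointing down it reaches from about 0.425 to 0.925 m from the base axis. Payload 6.8 kg.
Tool frame: the origin (TCP) lies at the very end of the fingers, on their centre line; the grasp point (between the pads) lies 19 mm behind it; z points along the fingers, y is the line along which they close (so a half turn about z gives the same grasp; the last joint's range is limited). The gripper opens to 85 mm and grips with 20 to 120 N. Pads are 22 mm wide; open, the fingers measure 114 mm over their backs; the gripper's body (76 mm by 85 mm) begins 54 mm behind the grasp point. The pads swing forward as they close: fully open they stand 13 mm farther back than shut.
Start: joints at [-1.306, 0.477, 0.022, 1.555, -0.011, 1.109, -0.083], TCP at [0.246, 0.629, 0.231] pointing down, gripper open.
Joint ranges: [-2.96, 2.96], [-0.34, 2.1], [-1.41, 1.46], [0.24, 2.44], [-1.37, 4.51], [0.17, 1.92], [-2.96, 2.96]. Speed limits (rad/s): [2.39, 2.39, 3.14, 3.14, 3.14, 3.14, 3.14].

## Interface

Orientations are given as a rotation vector (axis times angle).
In Python, from plant import robot gives the robot as it stands.
- The arm moves only by the shell command python3 -m pendant 'ROWS' [OPENING] [FORCE]. ROWS is a JSON object of lists of equal length, an entry for each row: "translation": the shift along the tool's x, y, z each as a share of 0.5 m, from -1 to 1, a list of three; "twist": the turn, a rotation vector about the tool's x, y, z each as a share of pi rad, from -1 to 1, a list of three. A call has exactly 10 rows; each row is the pose to reach, as a shift and turn from the pose commanded when the call began, along the tool's axes at that moment, turning the shorter way round; what a row does not reach only later rows make up. A row lasts 1/10 s, in which the tool goes at most 50 mm and 8.59 degrees, less where a joint would pass 70% of its speed; a pose out of reach is approached as far as the arm can. A call with a number of a shift or a turn outside -1 to 1 is refused whole. A call with a gripper value outside its range is refused whole. OPENING is the opening, from -1 (shut) to 1 (fully open), so that 0 is half open, set as the call begins (- or left out, the last holds). The fingers move at their own pace and stop on an object; FORCE is the grip in N (left out, the last holds). Time passes only in rows, so rows that repeat a pose let the fingers close, or fill a call up. It gives the time, the measured TCP pose, the force, the opening and the grip force at its end, in the units of the state.
- robot.sense(): the state, without advancing time (a new reading comes with each control period).
- robot.get_image(name): name is "scene" or "top" or "wrist"; returns the picture (384x512x3 uint8, red, green, blue); there is no depth.
- robot.camera_info(name): a dict with "fx", "fy", "cx", "cy" (pixels), "T" (4x4, takes a point from camera to world coordinates). Camera axes: x right, y down, z forward; pixel columns grow to the right and rows downward; lengths in m; the calibration is good to about 2 mm. The wrist camera is an equidistant fisheye: a pixel r from the principal point sees the ray r / f radians off the axis. A picture is of the moment at which its call begins: read the wrist's pose just before it. camera_info takes no time and is no camera call; for the wrist camera it gives the pose at the moment of the call.
- robot.close_job(): hands the job in; it is judged then, once.
The state is a dict: "time_s": time; "joints": joint angles; "qd": joint speeds; "joint_torque": joint torques, N m; "eef_pos": TCP position; "tcp_rot": TCP orientation; "wrist_force": force on the tool from outside, world axes, zero at the start; "ft_torque": the same for the moment, N m; "opening": opening from 0.0 (shut) to 1.0 (fully open); "gripper_force": force on a finger pad.
Only numpy, scipy, OpenCV 4.12 (cv2) and the standard library are available. Lean on these libraries where they do the work, as an engineer would, in place of code of your own. Each camera call takes 0.05 s, during which the arm holds its last target. There are 200 camera calls.

## Task

Drop the two blue bench dogs from their holder into the two red-ringed holes of the perforated worktop, heads fully down on the board, so that they make a second fence square to the aluminium one. Then lay the wooden turning blank flat on the board, to the left of the dogs as you face the fence, and press it into the corner, one end against the aluminium fence and its long side against both dogs at once. Finish while still holding it pressed firmly into that corner, ready for the clamp to go on; leave the other things on the bench alone.

Things in the scene. Friction and masses are not known exactly. Their poses are not given: they have to be found in the camera images.
- worktop: small white perforated board, 250 (x) by 200 (y) mm, fixed to the bench on two cleats; its flat top is 41 mm above the bench (board 25 mm thick). Origin on the bench under its centre; x points across it towards the fence, y to the left of that. Four plain round through holes, 20.5 mm in diameter with a 1.5 mm chamfer, on a 96 mm square grid: at x = -53 and +43 mm, y = -48 and +48 mm. The two at y = -48 have a red ring about 40 mm across painted round them
- fence: bare aluminium angle screwed to the worktop along its +x edge, 190 mm long (y); the upright face, 30 mm high, looks towards -x of the worktop and stands 42 mm beyond the centre of hole_far. Origin at the foot of that face, at its middle, on the worktop's top; axes as the worktop's. It does not move
- hole_near (a point): centre of the mouth of the red-ringed hole farther from the fence (worktop x = -53, y = -48 mm), level with the worktop's top
- hole_far (a point): centre of the mouth of the red-ringed hole nearer the fence (worktop x = +43, y = -48 mm), level with the worktop's top
- holder: pale wooden block 140 (x) by 60 (y) by 38 mm high, fixed to the bench, with two loose 23 mm holes, 33 mm deep, at x = -36 and +36 mm in which the dogs stand at the start. Origin under its centre
- dog_a: bench dog: blue round head 28 mm in diameter and 28 mm tall, on a bare aluminium shank 19 mm in diameter and 30 mm long with a foot tapered to 14 mm over its last 4 mm; 60 g. Origin on its axis at the underside of the head, z up through the head; so seated in the worktop the origin lies level with the top. It stands upright in the holder at the start
- dog_b: bench dog, same as dog_a; either goes in either hole
- blank: square wooden turning blank, 180 mm long (x) by 50 by 50 mm, pale with green waxed ends, about 0.32 kg; it slides easily on the board, the fence and the dogs (friction about 0.35). Origin at its centre, x along its length; it lies flat on the bench at the start. Both ends and all long faces are alike
- glue_bottle: upright yellow glue bottle, 58 mm in diameter, 155 mm tall; origin under its centre. To be left alone
- turned_bowl: small dark wooden bowl, 90 mm across, 40 mm high; origin under its centre. To be left alone
- screwdriver: screwdriver, 150 mm long, lying on the bench; origin under its middle. To be left alone
Things that resemble listed ones, but are neither listed nor needed, are in the scene too. What is shaped like the blank but purple or turquoise is not meant.

How it is judged:
On the way, in this order (a step that is already met when the one before it is completed fails the run):
1. both dogs stand fully down in the two red-ringed holes (((horizontal distance between dog_a and hole_near below 0.004 m and height (world z) of dog_a between 0.038 and 0.045 m and angle between each of dog_a, dog_b's own z axis and vertical below 0.15 rad and horizontal distance between dog_b and hole_far below 0.004 m and height (world z) of dog_b between 0.038 and 0.045 m) or (horizontal distance between dog_b and hole_near below 0.004 m and height (world z) of dog_b between 0.038 and 0.045 m and angle between each of dog_b, dog_a's own z axis and vertical below 0.15 rad and horizontal distance between dog_a and hole_far below 0.004 m and height (world z) of dog_a between 0.038 and 0.045 m))), for 0.2 s.
2. the blank lies flat on the board and bears on the fence and on both dogs at once, gripped or pushed by the fingers (((horizontal distance between dog_a and hole_near below 0.004 m and height (world z) of dog_a between 0.038 and 0.045 m and angle between each of dog_a, dog_b's own z axis and vertical below 0.15 rad and horizontal distance between dog_b and hole_far below 0.004 m and height (world z) of dog_b between 0.038 and 0.045 m) or (horizontal distance between dog_b and hole_near below 0.004 m and height (world z) of dog_b between 0.038 and 0.045 m and angle between each of dog_b, dog_a's own z axis and vertical below 0.15 rad and horizontal distance between dog_a and hole_far below 0.004 m and height (world z) of dog_a between 0.038 and 0.045 m)) and angle between the x axis of blank and the x axis of worktop, either way round below 0.035 rad and angle between blank's own x axis and vertical between 1.54 and 1.6 rad and height (world z) of blank between 0.062 and 0.07 m and contact force between blank and fence above 2 N and contact force between blank and dog_a above 1 N and contact force between blank and dog_b above 1 N and y of blank in the frame of worktop between -0.02 and 0 m and contact force between the fingers and blank above 2 N), for 0.2 s.
At the end, for the whole second after the job is handed in: A dog in each ringed hole (4 mm of centre, head within 4 mm of the board, upright 0.15 rad); blank flat on the board left of them (centre 62-70 mm high), along worktop x within 0.035 rad, still, bearing on the fence (over 2 N), on each dog (over 1 N) and on the fingers (over 2 N) (all of step 2 and linear speed of blank below 0.01 m/s); the arm keeps its last pose, push and grip.
It fails at once if a bystander (glue bottle, bowl, screwdriver) is pushed more than 25 mm or tipped over (distance of any of glue_bottle, turned_bowl, screwdriver from where it was at the start of the episode above 0.025 m or angle between any of glue_bottle, turned_bowl's own z axis and vertical above 0.6 rad).
It also fails if it takes over 72 s, if anything falls off the work surface, if the arm or the gripper's body presses on something with over 40 N, if the wrist force passes 120 N, or if a joint passes its speed limit or range.

## Working session

There is one attempt and no reset: what is moved stays moved. The work goes in short steps, Python scripts to look and compute and a shell command to move; the robot and the scene stay as the last step left them, time stands still between calls to the robot, and variables do not carry over. Pictures are saved under pics/ and viewed, at most 10 in all, crops included, and the job is handed in when it is done.

```bash
mkdir -p pics; ls
python3 - <<'E'
from plant import robot
import cv2,numpy as np
s=robot.sense();print({k:np.round(v,3).tolist() for k,v in s.items()})
for n in("scene","top","wrist"):
    c=robot.camera_info(n);print(n,{k:np.round(v,4).tolist() for k,v in c.items()})
    im=robot.get_image(n)[:,:,::-1];cv2.imwrite(f"pics/{n}0.png",im)
a=cv2.imread("pics/scene0.png");b=cv2.imread("pics/top0.png")
cv2.imwrite("pics/top0b.png",cv2.resize(b,(800,600)))
E
```

```text
pics
{'time_s': 0.0, 'joints': [-1.306, 0.478, 0.022, 1.556, -0.012, 1.109, -0.083], 'qd': [0.001, -0.0, 0.0, 0.0, -0.002, 0.001, 0.0], 'joint_torque': [0.0, -59.645, 1.608, -28.119, 0.012, 0.009, 0.0], 'eef_pos': [0.246, 0.628, 0.23], 'tcp_rot': [-0.582, -3.087, 0.003], 'wrist_force': [-0.704, 0.279, 0.878], 'ft_torque': [0.011, -0.067, -0.01], 'gripper_force': 0.0, 'opening': 1.002}
scene {'fx': 467.2614, 'fy': 467.2614, 'cx': 259.0559, 'cy': 189.7229, 'T': [[-0.5521, 0.5567, -0.6207, 1.3409], [0.8336, 0.3856, -0.3956, 0.5379], [0.0191, -0.7358, -0.677, 0.8621], [0.0, 0.0, 0.0, 1.0]]}
top {'fx': 350.968, 'fy': 350.968, 'cx': 256.2465, 'cy': 193.1192, 'T': [[0.0217, -0.9861, 0.1647, 0.4187], [-0.9996, -0.0184, 0.0217, 0.0437], [-0.0184, -0.1651, -0.9861, 1.0704], [0.0, 0.0, 0.0, 1.0]]}
wrist {'fx': 297.3186, 'fy': 297.3186, 'cx': 253.8533, 'cy': 194.646, 'T': [[0.3644, 0.8803, 0.3037, 0.166], [0.9312, -0.3441, -0.1199, 0.6584], [-0.001, 0.3265, -0.9452, 0.3726], [0.0, 0.0, 0.0, 1.0]]}
```

View pics/top0b.png

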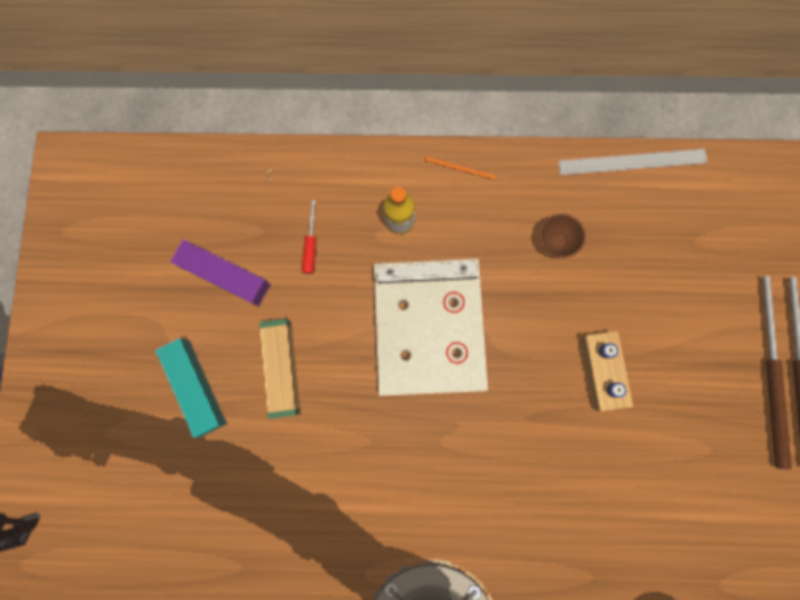

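View pics/scene0.png

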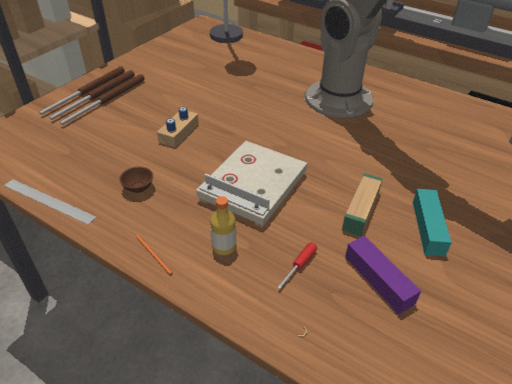

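Candidates (in the 800×600 top view): pale blank with green ends at (278,368), purple at (220,272) and turquoise at (190,388), both not meant. For the dogs, the blue heads in the holder are at (610,350) and (617,390). For the holes, the red-ringed ones are at (454,302) and (457,352), and the plain ones at (403,304) and (405,355) are not meant. I'll take the pale block and the ringed holes.

```bash
cat > h.py <<'E'
import numpy as np,cv2
from plant import robot
from scipy.spatial.transform import Rotation as Ro
def ray(c,u,v):
    x,y=(u-c["cx"])/c["fx"],(v-c["cy"])/c["fy"]; T=np.array(c["T"])
    if c.get("fish"):
        t=np.hypot(x,y);d=np.array([x/t*np.sin(t),y/t*np.sin(t),np.cos(t)]) if t>1e-9 else np.array([0,0,1.])
    else: d=np.array([x,y,1.])
    return T[:3,3],T[:3,:3]@(d/np.linalg.norm(d))
def onz(c,u,v,z):
    o,d=ray(c,u,v);return o+d*(z-o[2])/d[2]
def cam(n):
    c=dict(robot.camera_info(n));c["fish"]=n=="wrist";im=robot.get_image(n)
    return c,im,cv2.cvtColor(im,cv2.COLOR_RGB2HSV)
def blobs(m,amin):
    n,l,s,c=cv2.connectedComponentsWithStats(m.astype(np.uint8))
    return [(c[i],s[i],l==i) for i in range(1,n) if s[i][4]>=amin]
def go(p,yaw):
    """shift/turn shares to TCP pos p, tool down, tool y axis at world angle yaw (mod pi)"""
    s=robot.sense();R=Ro.from_rotvec(s["tcp_rot"]).as_matrix();best=None
    for k in(0,np.pi):
        y=np.array([np.cos(yaw+k),np.sin(yaw+k),0]);z=np.array([0,0,-1.]);G=np.c_[np.cross(y,z),y,z]
        w=Ro.from_matrix(R.T@G).as_rotvec()
        if best is None or np.linalg.norm(w)<np.linalg.norm(best):best=w
    t=R.T@(np.array(p)-s["eef_pos"])
    print("translation",np.round(t/.5,4).tolist(),"twist",np.round(best/np.pi,4).tolist(),"mm",round(1000*np.linalg.norm(t)),"deg",round(np.degrees(np.linalg.norm(best)),1))
E
python3 - <<'E'
from h import *
for n in("top","scene"):
    c,im,h=cam(n);H,S,V=[h[...,i].astype(int) for i in range(3)]
    for nm,m,z,a in(("red",((H<8)|(H>172))&(S>110)&(V>90),.041,15),("blue",(H>105)&(H<125)&(S>120),.055,5),("green",(H>50)&(H<80)&(S>70)&(V>30),.025,8),("pale",(H>12)&(H<24)&(S<135)&(S>60)&(V>150),.05 if n=="top" else .05,60)):
        for cc,s,l in blobs(m,a):
            p=onz(c,*cc,z);print(n,nm,np.round(cc,1),s[:5],np.round(p,4))
            if nm=="pale": 
                r=cv2.minAreaRect(np.argwhere(l)[:,::-1].astype(np.float32));print([np.round(onz(c,*q,z)[:2],3).tolist() for q in cv2.boxPoints(r)])
t=cv2.imread("pics/top0.png");s=cv2.imread("pics/scene0.png")
R=lambda a:cv2.resize(a,(400,300),interpolation=cv2.INTER_CUBIC)
cv2.imwrite("pics/crop.png",np.vstack([np.hstack([R(t[195:285,140:260]),R(t[195:285,340:460])]),np.hstack([R(s[160:250,310:430]),R(s[90:180,130:250])])]))
E
```

```text
top red [197.3 162.7] [193 150   9  25 182] [0.6807 0.247  0.041 ]
top red [290.1 192.6] [284 187  13  13  43] [ 0.5939 -0.034   0.041 ]
top red [293.7 226.1] [287 219  12  14  30] [ 0.495  -0.0453  0.041 ]
top green [175.5 206.1] [168 205  15   3  24] [0.549  0.3094 0.025 ]
top green [180.7 264.4] [173 263  16   4  24] [0.3772 0.2838 0.025 ]
top pale [31.2 88.3] [20 83 37 22 66] [0.9098 0.781  0.05  ]
[[0.903, 0.841], [0.972, 0.734], [0.925, 0.704], [0.857, 0.809]]
top pale [118.8  84.8] [94 84 58  2 77] [0.9252 0.5042 0.05  ]
[[0.923, 0.583], [0.927, 0.583], [0.929, 0.403], [0.926, 0.403]]
top pale [183.7  85.4] [153  85  58   2  95] [0.9255 0.2999 0.05  ]
[[0.922, 0.396], [0.926, 0.396], [0.928, 0.218], [0.925, 0.218]]
top pale [286.9  86.7] [253  86  79   2 109] [ 0.9255 -0.0217  0.05  ]
[[0.923, 0.084], [0.926, 0.084], [0.929, -0.158], [0.926, -0.158]]
top pale [458.9  88.6] [428  88  66   2  99] [ 0.9259 -0.5487  0.05  ]
[[0.923, -0.455], [0.927, -0.455], [0.929, -0.652], [0.926, -0.652]]
top pale [ 16.6 130.5] [ 13 106   8  49  70] [0.7709 0.8086 0.05  ]
[[0.696, 0.811], [0.85
[... 4627 characters left out ...]
0.379], [0.75, 0.38]]
scene pale [364.6 293.9] [348 285  36  21 115] [0.7379 0.4201 0.05  ]
[[0.746, 0.385], [0.733, 0.384], [0.729, 0.462], [0.742, 0.462]]
scene pale [430.2 347.6] [ 331  293  181   91 2556] [0.7798 0.5732 0.05  ]
[[0.826, 0.367], [0.753, 0.36], [0.744, 0.719], [0.807, 0.71]]
scene pale [462.1 322.6] [ 416  293   96   64 1357] [0.6913 0.6085 0.05  ]
[[0.723, 0.518], [0.667, 0.517], [0.662, 0.71], [0.714, 0.705]]
scene pale [475.5 347.1] [460 339  34  19  79] [0.7302 0.6447 0.05  ]
[[0.733, 0.616], [0.724, 0.617], [0.726, 0.678], [0.735, 0.677]]
scene pale [504. 365.] [493 358  19  15  73] [0.7371 0.6981 0.05  ]
[[0.742, 0.678], [0.727, 0.681], [0.73, 0.714], [0.745, 0.712]]
```

View pics/crop.png

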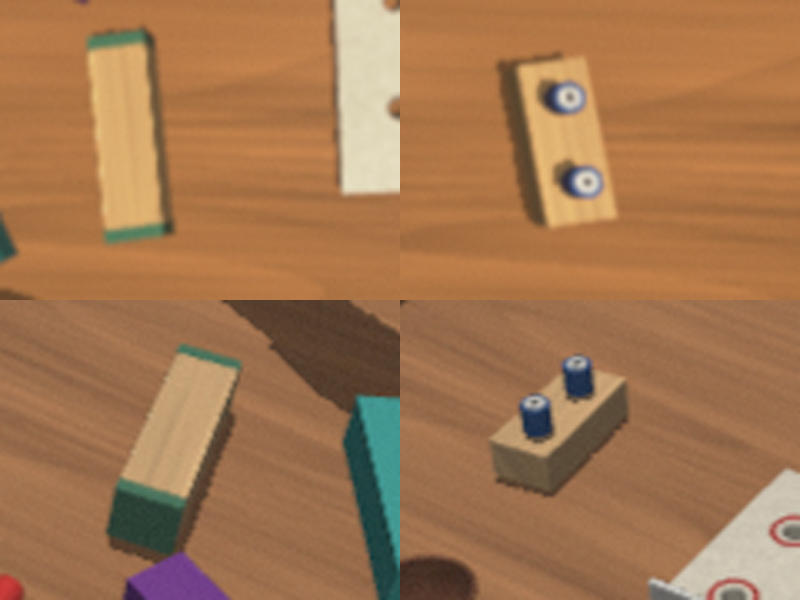

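The crop confirms it: the pale block has green ends, and two blue dogs stand in the holder. Rough positions are dogs at about (0.519,-0.304) and (0.448,-0.315), 72 mm apart as specified, holes at about (0.497,-0.041) and (0.590,-0.031), and the blank at about (0.46,0.295). I'll move off, going round via a midpoint.

```bash
python3 -c "
from h import *
go((.48,.2,.25),np.radians(98))"
```

```text
translation [-0.7484, -0.6273, -0.0377] twist [-0.0003, -0.0001, -0.1631] mm 489 deg 29.4
```

```bash
python3 -m pendant '{"translation":[[-0.75,-0.63,-0.04],[-0.75,-0.63,-0.04],[-0.75,-0.63,-0.04],[-0.75,-0.63,-0.04],[-0.75,-0.63,-0.04],[-0.75,-0.63,-0.04],[-0.75,-0.63,-0.04],[-0.75,-0.63,-0.04],[-0.75,-0.63,-0.04],[-0.75,-0.63,-0.04]],"twist":[[0,0,-0.163],[0,0,-0.163],[0,0,-0.163],[0,0,-0.163],[0,0,-0.163],[0,0,-0.163],[0,0,-0.163],[0,0,-0.163],[0,0,-0.163],[0,0,-0.163]]}' 0 40; python3 -c "
from h import *
go((.45,-.3,.22),np.radians(99.5))"
```

```text
time_s: 1.25
eef_pos: [0.4815, 0.1956, 0.2517]
tcp_rot: [-0.215, 3.134, -0.0]
wrist_force: [0.3, 0.4, 0.2]
opening: 0.499
gripper_force: 0.0
translation [0.1978, -0.9732, 0.0635] twist [-0.0001, 0.0002, -0.0092] mm 498 deg 1.6
```

```bash
python3 -m pendant '{"translation":[[0.11,-0.46,0],[0.11,-0.46,0],[0.11,-0.46,0],[0.11,-0.46,0],[0.11,-0.46,0],[0.11,-0.46,0],[0.11,-0.46,0],[0.11,-0.46,0],[0.11,-0.46,0],[0.11,-0.46,0]],"twist":[[0,0,0],[0,0,0],[0,0,0],[0,0,0],[0,0,0],[0,0,0],[0,0,0],[0,0,0],[0,0,0],[0,0,0]]}'
python3 - <<'E'
from h import *
c,im,h=cam("wrist");cv2.imwrite("pics/w1.png",im[:,:,::-1])
H,S,V=[h[...,i].astype(int) for i in range(3)]
for cc,s,l in blobs(((H<8)|(H>172))&(S>90)&(V>90),30):
    q=np.argwhere(l)[:,::-1].astype(np.float32)
    w=np.array([onz(c,*p,.041)[:2] for p in q]).astype(np.float32);e,r=cv2.minEnclosingCircle(w)
    print("red",np.round(cc,1),s[4],np.round(e,4),round(r,4),"mean",w.mean(0))
go((.45,-.3,.22),np.radians(99.5))
E
```

```text
time_s: 2.25
eef_pos: [0.458, -0.0356, 0.2512]
tcp_rot: [0.222, -3.134, -0.0]
wrist_force: [0.1, 0.1, -0.3]
opening: 0.499
gripper_force: 0.0
red [246.4 196.2] 278 [ 0.4978 -0.0395] 0.0207 mean [ 0.4973365 -0.0397198]
red [241.8 261.1] 198 [ 0.5933 -0.0333] 0.0205 mean [ 0.59287506 -0.03345001]
red [399.4 297.6] 117 [0.6407 0.2326] 0.0192 mean [0.63841623 0.23336983]
translation [0.09, -0.521, 0.0624] twist [0.0, -0.0, -0.0079] mm 266 deg 1.4
```

View pics/w1.png

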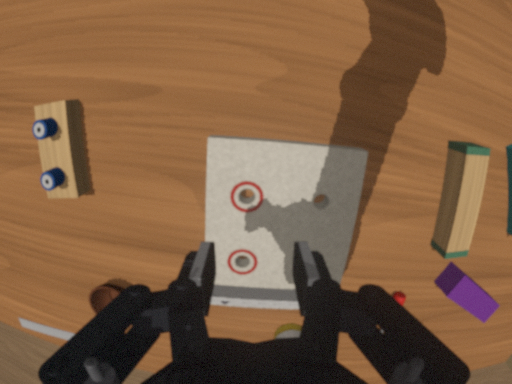

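The wrist view shows the ringed holes at pixels (246,196) and (242,261), i.e. (0.4976,-0.0396) and (0.593,-0.0334). They are 95.6 mm apart against 96 specified, with the worktop at a yaw of about 3.7°. The holder is at left, with dogs at (45,128) and (52,180). I'll go above the dogs next.

```bash
python3 -m pendant '{"translation":[[0.09,-0.52,0.06],[0.09,-0.52,0.06],[0.09,-0.52,0.06],[0.09,-0.52,0.06],[0.09,-0.52,0.06],[0.09,-0.52,0.06],[0.09,-0.52,0.06],[0.09,-0.52,0.06],[0.09,-0.52,0.06],[0.09,-0.52,0.06]],"twist":[[0,0,-0.008],[0,0,-0.008],[0,0,-0.008],[0,0,-0.008],[0,0,-0.008],[0,0,-0.008],[0,0,-0.008],[0,0,-0.008],[0,0,-0.008],[0,0,-0.008]]}'
python3 - <<'E'
from h import *
c,im,h=cam("wrist");cv2.imwrite("pics/w2.png",im[:,:,::-1])
H,S,V=[h[...,i].astype(int) for i in range(3)]
for cc,s,l in blobs((H>105)&(H<128)&(S>100)&(V>40),40):
    print("blue",np.round(cc,1),s,np.round(onz(c,*cc,.052),4))
# white tops inside
for cc,s,l in blobs((S<60)&(V>140),15):
    print("white",np.round(cc,1),s,np.round(onz(c,*cc,.066),4))
E
```

```text
time_s: 3.3
eef_pos: [0.45, -0.2988, 0.2214]
tcp_rot: [-0.262, 3.13, 0.001]
wrist_force: [0.4, 0.1, 0.4]
opening: 0.496
gripper_force: 0.0
blue [232.  153.3] [218 146  24  25 107] [ 0.4298 -0.326   0.052 ]
blue [228.  214.7] [220 212  18  10  69] [ 0.5007 -0.3203  0.052 ]
white [228.5 160.3] [219 151  20  20 277] [ 0.4347 -0.3279  0.066 ]
white [  7.9 208.2] [  2 166  15  87 226] [ 0.5454 -0.6377  0.066 ]
white [ 28.2 213.4] [ 22 169  15  91 274] [ 0.5448 -0.5947  0.066 ]
white [450.2 258. ] [ 384  195  126  119 7869] [ 0.5138 -0.0106  0.066 ]
white [227.2 224.3] [221 216  14  18 159] [ 0.5061 -0.3193  0.066 ]
white [430.9 238.5] [422 228  18  20 165] [ 0.4883 -0.0604  0.066 ]
white [410.  293.7] [402 286  17  16 129] [ 0.5762 -0.0546  0.066 ]
white [446.8 324. ] [426 318  46  11 184] [0.6384 0.0583 0.066 ]
white [469.2 346.7] [462 337  15  20  24] [0.7056 0.1679 0.066 ]
white [144.2 370.4] [132 366  26  10 164] [ 0.8069 -0.4262  0.066 ]
```

View pics/w2.png

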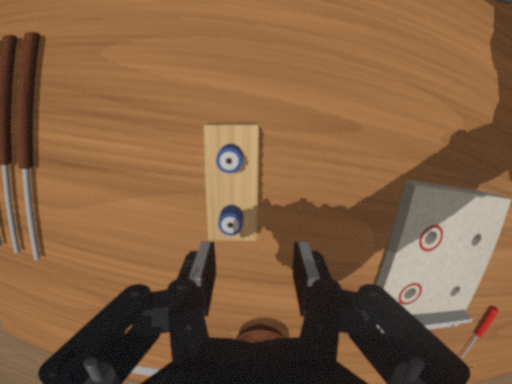

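Run:
```python
from h import *
c=dict(robot.camera_info("wrist"));c["fish"]=True;t=dict(robot.camera_info("top"))
for q in((230,159),(230.5,225)): print(onz(c,*q,.066))
for q in((390.7,224.1),(395.8,249.6)): print("top",onz(t,*q,.066))
im=cv2.imread("pics/w2.png")
cv2.imwrite("pics/w2c.png",cv2.resize(im[110:250,180:290],(550,700)[:2] if 0 else (471,600),interpolation=cv2.INTER_NEAREST))
h=cv2.cvtColor(im,cv2.COLOR_BGR2HSV)
for cc,s,l in blobs(((h[...,0]>90)&(h[...,0]<135)&(h[...,1]>50)),30): print(cc,s)
```

```text
[ 0.43304703 -0.32681344  0.066     ]
[ 0.5063457 -0.3158765  0.066    ]
top [ 0.50435577 -0.31795407  0.066     ]
top [ 0.43308293 -0.32922677  0.066     ]
[230.2        156.53877551] [217 145  26  28 245]
[230.80656934 216.51459854] [219 206  23  29 274]
```

View pics/w2c.png

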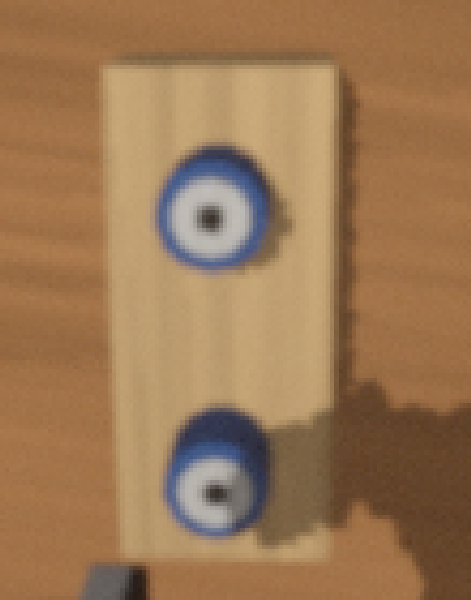

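The dog-top centres are at (229,161) and (230,225), which gives (0.434,-0.328) and (0.5055,-0.317). That is 72 mm apart, and both cameras agree to 2 mm.

```bash
python3 -c "
from h import *
go((.5055,-.317,.10),np.radians(99));go((.5055,-.317,.042),np.radians(99))"
```

```text
translation [-0.1035, -0.0539, 0.243] twist [0.0001, 0.0002, 0.0031] mm 135 deg 0.6
translation [-0.1035, -0.054, 0.359] twist [0.0001, 0.0002, 0.0031] mm 189 deg 0.6
```

```bash
python3 -m pendant '{"translation":[[-0.1035,-0.054,0.15],[-0.1035,-0.054,0.2],[-0.1035,-0.054,0.24],[-0.1035,-0.054,0.24],[-0.1035,-0.054,0.24],[-0.1035,-0.054,0.28],[-0.1035,-0.054,0.32],[-0.1035,-0.054,0.357],[-0.1035,-0.054,0.357],[-0.1035,-0.054,0.357]],"twist":[[0,0,0.003],[0,0,0.003],[0,0,0.003],[0,0,0.003],[0,0,0.003],[0,0,0.003],[0,0,0.003],[0,0,0.003],[0,0,0.003],[0,0,0.003]]}' && python3 -m pendant '{"translation":[[0,0,0],[0,0,0],[0,0,0],[0,0,0],[0,0,0],[0,0,0],[0,0,0],[0,0,0],[0,0,0],[0,0,0]],"twist":[[0,0,0],[0,0,0],[0,0,0],[0,0,0],[0,0,0],[0,0,0],[0,0,0],[0,0,0],[0,0,0],[0,0,0]]}' -1 50
python3 - <<'E'
from h import *
c,im,h=cam("wrist");cv2.imwrite("pics/w3.png",im[:,:,::-1])
E
```

```text
time_s: 4.35
eef_pos: [0.5056, -0.3192, 0.045]
tcp_rot: [-0.243, 3.13, -0.002]
wrist_force: [0.8, 0.7, 0.7]
opening: 0.497
gripper_force: 0.0
time_s: 5.35
eef_pos: [0.5059, -0.3188, 0.045]
tcp_rot: [-0.243, 3.13, -0.001]
wrist_force: [-0.5, 1.8, 8.4]
opening: 0.311
gripper_force: 48.6
```

View pics/w3.png

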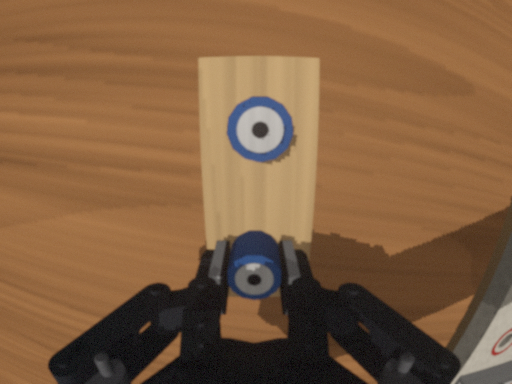

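The dog is gripped (disc at about (255,281)); the other dog's disc is at (260,130). I'll measure the in-hand offset and lift.

```bash
python3 - <<'E'
from h import *
c=dict(robot.camera_info("wrist"));c["fish"]=True
print("held",onz(c,254.5,280.5,.066),"other",onz(c,260,130,.066),robot.sense()["eef_pos"])
go((.5055,-.317,.13),np.radians(93.7))
E
python3 -m pendant '{"translation":[[0,0,-0.05],[0,0,-0.1],[0,0,-0.16],[0,0,-0.16],[0,0,-0.16],[0,0,-0.16],[0,0,-0.16],[0,0,-0.16],[0,0,-0.16],[0,0,-0.16]],"twist":[[0,0,0],[0,0,0],[0,0,0],[0,0,0],[0,0,0.03],[0,0,0.03],[0,0,0.03],[0,0,0.03],[0,0,0.03],[0,0,0.03]]}'
python3 - <<'E'
from h import *
for i in (1,):
  c,im,h=cam("wrist");cv2.imwrite("pics/w4.png",im[:,:,::-1])
  g=(h[...,1]<60)&(h[...,2]>110);
  for cc,s,l in blobs(g[225:310,215:295],40): print(cc+[215,225],s)
print(robot.sense()["eef_pos"]);go((.593,-.0334,.125),np.radians(93.7))
E
```

```text
held [ 0.50715511 -0.318611    0.066     ] other [ 0.43483325 -0.3276911   0.066     ] [ 0.50587788 -0.31888701  0.04506118]
translation [-0.0003, 0.0037, -0.1699] twist [-0.0002, 0.0008, 0.0288] mm 85 deg 5.2
time_s: 6.4
eef_pos: [0.5047, -0.3186, 0.1226]
tcp_rot: [0.096, -3.14, -0.0]
wrist_force: [-0.2, -0.9, -0.4]
opening: 0.307
gripper_force: 49.4
[253.77408638 277.45016611] [ 21  38  36  30 602]
[ 0.50473329 -0.3186332   0.12267392]
translation [-0.211, 0.5586, -0.0046] twist [0.0, -0.0001, -0.0011] mm 299 deg 0.2
```

```bash
python3 -m pendant '{"translation":[[-0.2085,0.558,-0.005],[-0.2085,0.558,-0.005],[-0.2085,0.558,-0.005],[-0.2085,0.558,-0.005],[-0.2085,0.558,-0.005],[-0.2085,0.558,-0.005],[-0.2085,0.558,0.03],[-0.2085,0.558,0.03],[-0.2085,0.558,0.03],[-0.2085,0.558,0.03]],"twist":[[0,0,-0.001],[0,0,-0.001],[0,0,-0.001],[0,0,-0.001],[0,0,-0.001],[0,0,-0.001],[0,0,-0.001],[0,0,-0.001],[0,0,-0.001],[0,0,-0.001]]}'
python3 - <<'E'
from h import *
c,im,h=cam("wrist");cv2.imwrite("pics/w5.png",im[:,:,::-1])
H,S,V=[h[...,i].astype(int) for i in range(3)]
for cc,s,l in blobs(((H<8)|(H>172))&(S>80)&(V>80),40):
    q=np.argwhere(l)[:,::-1].astype(np.float32)
    w=np.array([onz(c,*p,.041)[:2] for p in q]).astype(np.float32);e,r=cv2.minEnclosingCircle(w)
    print("red",np.round(cc,1),s[4],np.round(e,4),round(r,4),"mean",w.mean(0))
print(robot.sense()["eef_pos"])
E
```

```text
time_s: 7.45
eef_pos: [0.5918, -0.0359, 0.1084]
tcp_rot: [-0.096, 3.14, -0.001]
wrist_force: [0.1, -0.8, 0.3]
opening: 0.309
gripper_force: 49.5
red [257.4  83.4] 1143 [ 0.4976 -0.0396] 0.021 mean [ 0.4975577  -0.03959097]
red [258.5 206.5] 723 [ 0.5935 -0.0332] 0.021 mean [ 0.5882999  -0.03299193]
red [478.8 282.3] 896 [0.6697 0.2178] 0.0411 mean [0.6676474 0.2204387]
[ 0.59199424 -0.03575007  0.10851281]
```

View pics/w5.png

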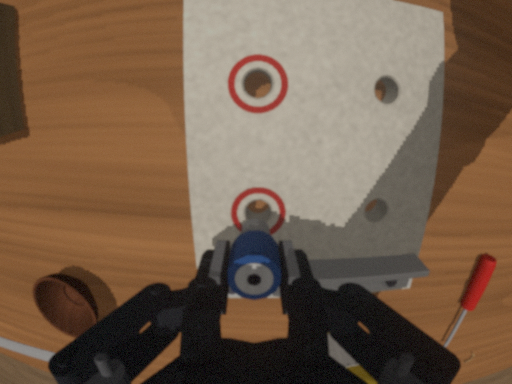

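Both rings measure the same as before (far hole (0.5934,-0.0333), radius 20.5 mm). I'll correct y by 2 mm and lower.

```bash
python3 -m pendant '{"translation":[[0,0.004,0.02],[0,0.004,0.035],[0,0.004,0.045],[0,0.004,0.055],[0,0.004,0.065],[0,0.004,0.075],[0,0.004,0.085],[0,0.004,0.095],[0,0.004,0.105],[0,0.004,0.118]],"twist":[[0,0,0],[0,0,0],[0,0,0],[0,0,0],[0,0,0],[0,0,0],[0,0,0],[0,0,0],[0,0,0],[0,0,0]]}'; python3 -c "
from h import *
s=robot.sense();print(s['wrist_force'],s['ft_torque'],s['eef_pos']);go((.592,-.0337,.048),np.radians(93.7))"
```

```text
time_s: 8.5
eef_pos: [0.5924, -0.0326, 0.0487]
tcp_rot: [-0.099, 3.139, -0.001]
wrist_force: [1.8, -4.0, 1.6]
opening: 0.31
gripper_force: 49.7
[ 1.79829478 -3.9699102   1.56698519] [-1.16156407 -0.50326539 -0.03871819] [ 0.59237144 -0.03259434  0.04874415]
translation [0.0009, -0.0022, 0.0015] twist [-0.0003, 0.0004, -0.0004] mm 1 deg 0.1
```

It's in. Release, then lift.

```bash
python3 -m pendant '{"translation":[[0,0,0],[0,0,0],[0,0,0],[0,0,0],[0,0,0],[0,0,-0.04],[0,0,-0.1],[0,0,-0.17],[0,0,-0.17],[0,0,-0.17]],"twist":[[0,0,0],[0,0,0],[0,0,0],[0,0,0],[0,0,0],[0,0,0],[0,0,0],[0,0,0],[0,0,0],[0,0,0]]}' 0 50
python3 - <<'E'
from h import *
c,im,h=cam("wrist");cv2.imwrite("pics/w6.png",im[:,:,::-1])
p=onz(c,0,0,0)
H,S,V=[h[...,i].astype(int) for i in range(3)]
for cc,s,l in blobs((H>100)&(H<130)&(S>80)&(V>40),40): print("blue",cc,s,onz(c,*cc,.055))
t,ti,_=cam("top");sc,si,_=cam("scene")
A=np.hstack([cv2.resize(im[150:330,140:360],(400,327)),cv2.resize(si[120:230,170:305],(400,327))])
cv2.imwrite("pics/c6.png",A[:,:,::-1])
go((.4343,-.328,.14),np.radians(99))
E
```

```text
time_s: 9.5
eef_pos: [0.5922, -0.0315, 0.1345]
tcp_rot: [-0.101, 3.138, 0.001]
wrist_force: [-0.7, 0.1, 0.3]
opening: 0.497
gripper_force: 0.0
blue [252.56223176 203.64377682] [236 187  35  40 466] [ 0.59120334 -0.0329838   0.055     ]
translation [0.3505, -0.5716, -0.0141] twist [0.0001, -0.0007, -0.0296] mm 335 deg 5.3
```

View pics/c6.png

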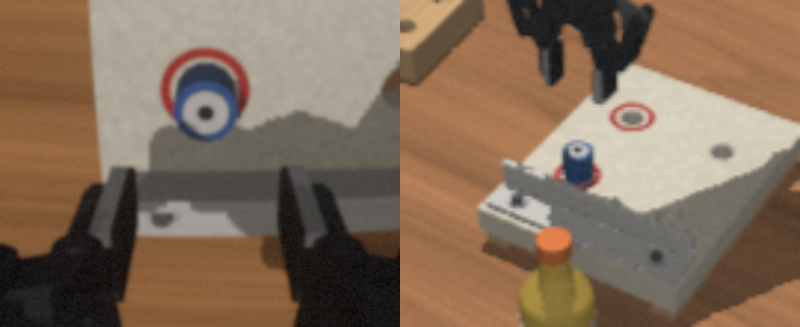

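The first dog is seated: the head is down on the board inside the ring. On to the second dog at (0.4346,-0.3277).

```bash
python3 -m pendant '{"translation":[[0.35,-0.572,-0.014],[0.35,-0.572,-0.014],[0.35,-0.572,-0.014],[0.35,-0.572,-0.014],[0.35,-0.572,-0.014],[0.35,-0.572,-0.014],[0.35,-0.572,-0.014],[0.35,-0.572,0.05],[0.35,-0.572,0.07],[0.35,-0.572,0.07]],"twist":[[0,0,-0.03],[0,0,-0.03],[0,0,-0.03],[0,0,-0.03],[0,0,-0.03],[0,0,-0.03],[0,0,-0.03],[0,0,-0.03],[0,0,-0.03],[0,0,-0.03]]}'; python3 -c "
from h import *
go((.4346,-.3277,.045),np.radians(99))"
```

```text
time_s: 10.65
eef_pos: [0.4341, -0.3266, 0.0965]
tcp_rot: [0.249, -3.127, -0.005]
wrist_force: [0.6, 0.5, 0.1]
opening: 0.503
gripper_force: 0.0
translation [-0.001, -0.0027, 0.1031] twist [0.0011, -0.0013, 0.0006] mm 52 deg 0.3
```

```bash
python3 -m pendant '{"translation":[[-0.001,-0.002,0.05],[-0.001,-0.002,0.08],[-0.001,-0.002,0.103],[-0.001,-0.002,0.103],[-0.001,-0.002,0.103],[-0.001,-0.002,0.103],[-0.001,-0.002,0.103],[-0.001,-0.002,0.103],[-0.001,-0.002,0.103],[-0.001,-0.002,0.103]],"twist":[[0,0,0],[0,0,0],[0,0,0],[0,0,0],[0,0,0],[0,0,0],[0,0,0],[0,0,0],[0,0,0],[0,0,0]]}' && python3 -m pendant '{"translation":[[0,0,0],[0,0,0],[0,0,0],[0,0,0],[0,0,0],[0,0,0],[0,0,0],[0,0,0],[0,0,0],[0,0,0]],"twist":[[0,0,0],[0,0,0],[0,0,0],[0,0,0],[0,0,0],[0,0,0],[0,0,0],[0,0,0],[0,0,0],[0,0,0]]}' -1 50
python3 - <<'E'
from h import *
c,im,h=cam("wrist");cv2.imwrite("pics/w7.png",im[:,:,::-1])
a=cv2.imread("pics/w3.png")[225:310,200:310];b=im[225:310,200:310,::-1]
# same disc feature in both grips: brightness centroid of the top disc
for i in(a,b):
    hh=cv2.cvtColor(np.ascontiguousarray(i),cv2.COLOR_BGR2HSV)
    for cc,s,l in blobs((hh[...,0]>95)&(hh[...,0]<130)&(hh[...,1]>90),60): print(cc,s)
print(robot.sense()["eef_pos"])
E
```

```text
time_s: 11.65
eef_pos: [0.4362, -0.3293, 0.0475]
tcp_rot: [-0.248, 3.131, -0.0]
wrist_force: [-0.2, 0.0, -0.1]
opening: 0.5
gripper_force: 0.0
time_s: 12.65
eef_pos: [0.4361, -0.3293, 0.0475]
tcp_rot: [-0.248, 3.132, 0.0]
wrist_force: [-0.6, 1.3, 4.9]
opening: 0.304
gripper_force: 49.0
[52.80544489 35.86719788] [  27    8   55   65 1506]
[52.12696148 31.64764622] [  28    3   53   65 1402]
[ 0.43615741 -0.32937721  0.04756708]
```

```bash
python3 - <<'E'
from h import *
c=dict(robot.camera_info("wrist"));c["fish"]=True
print("held",onz(c,254,275.7,.066),robot.sense()["eef_pos"])
E
python3 -m pendant '{"translation":[[0,0,-0.05],[0,0,-0.1],[0,0,-0.16],[0,0,-0.16],[0,0,-0.16],[0,0,-0.16],[0,0,-0.16],[0,0,-0.16],[0,0,-0.16],[0,0,-0.16]],"twist":[[0,0,0],[0,0,0],[0,0,0],[0,0,0],[0,0,0.03],[0,0,0.03],[0,0,0.03],[0,0,0.03],[0,0,0.03],[0,0,0.03]]}'
python3 - <<'E'
from h import *
go((.4986,-.0394,.11),np.radians(93.7))
E
```

```text
held [ 0.43629385 -0.32950626  0.066     ] [ 0.43615741 -0.32937721  0.04756708]
time_s: 13.7
eef_pos: [0.436, -0.3293, 0.1271]
tcp_rot: [0.101, -3.14, -0.0]
wrist_force: [-0.2, 0.3, -1.0]
opening: 0.302
gripper_force: 49.3
translation [-0.1623, 0.5706, 0.0342] twist [0.0, -0.0001, -0.0001] mm 297 deg 0.0
```

```bash
python3 -m pendant '{"translation":[[-0.161,0.571,-0.005],[-0.161,0.571,-0.005],[-0.161,0.571,-0.005],[-0.161,0.571,-0.005],[-0.161,0.571,-0.005],[-0.161,0.571,-0.005],[-0.161,0.571,0.03],[-0.161,0.571,0.034],[-0.161,0.571,0.034],[-0.161,0.571,0.034]],"twist":[[0,0,0],[0,0,0],[0,0,0],[0,0,0],[0,0,0],[0,0,0],[0,0,0],[0,0,0],[0,0,0],[0,0,0]]}'
python3 - <<'E'
from h import *
go((.498,-.0394,.0505),np.radians(93.7))
E
```

```text
time_s: 14.7
eef_pos: [0.4981, -0.0409, 0.1107]
tcp_rot: [-0.096, 3.14, -0.001]
wrist_force: [0.2, 0.1, -0.4]
opening: 0.305
gripper_force: 49.5
translation [-0.0001, 0.0031, 0.1204] twist [-0.0002, 0.0, -0.0011] mm 60 deg 0.2
```

```bash
python3 -m pendant '{"translation":[[0,0.001,0.02],[0,0.001,0.035],[0,0.001,0.045],[0,0.001,0.055],[0,0.001,0.065],[0,0.001,0.075],[0,0.001,0.085],[0,0.001,0.095],[0,0.001,0.108],[0,0.001,0.119]],"twist":[[0,0,0],[0,0,0],[0,0,0],[0,0,0],[0,0,0],[0,0,0],[0,0,0],[0,0,0],[0,0,0],[0,0,0]]}'; python3 -c "
from h import *
s=robot.sense();print(s['wrist_force'],s['ft_torque'],s['eef_pos'])"
```

```text
time_s: 15.7
eef_pos: [0.4981, -0.0387, 0.0503]
tcp_rot: [0.101, -3.14, -0.0]
wrist_force: [-6.2, -0.7, 50.7]
opening: 0.309
gripper_force: 56.0
[-6.18606507 -0.68179784 50.68436967] [-0.56656179  0.7389266   0.0095034 ] [ 0.49814205 -0.03870154  0.05031867]
```

The upward force comes at the expected seated height, so the head should be on the board. Release and check.

```bash
python3 -m pendant '{"translation":[[0,0,0],[0,0,0],[0,0,0],[0,0,0],[0,0,0],[0,0,-0.04],[0,0,-0.1],[0,0,-0.19],[0,0,-0.24],[0,0,-0.24]],"twist":[[0,0,0],[0,0,0],[0,0,0],[0,0,0],[0,0,0],[0,0,0],[0,0,0],[0,0,0],[0,0,0],[0,0,0]]}' 0 50
python3 - <<'E'
from h import *
c,im,h=cam("wrist")
sc,si,_=cam("scene")
A=np.hstack([cv2.resize(im[110:330,140:360],(400,400)),cv2.resize(si[120:230,180:290],(400,400))])
cv2.imwrite("pics/c8.png",A[:,:,::-1])
t,ti,_=cam("top");cv2.imwrite("pics/t8.png",ti[:,:,::-1])
print(robot.sense()["wrist_force"])
E
```

```text
time_s: 16.7
eef_pos: [0.5006, -0.0388, 0.1743]
tcp_rot: [-0.1, 3.133, 0.002]
wrist_force: [0.3, -0.2, 0.2]
opening: 0.5
gripper_force: 0.0
[-0.94300092  0.34197238 -0.81312015]
```

View pics/c8.png

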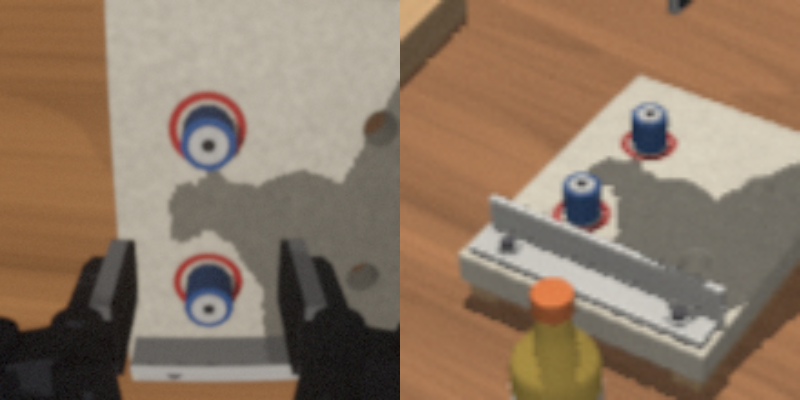

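Both dogs are seated in the ringed holes, head down on the board in both views. Next I go over the blank with the gripper fully open and measure it numerically.

```bash
python3 -c "
from h import *
go((.44,.294,.24),np.radians(98.6))"
```

```text
translation [0.0724, 0.6711, -0.1394] twist [0.0001, -0.0003, -0.0274] mm 345 deg 4.9
```

```bash
python3 -m pendant '{"translation":[[0.072,0.67,-0.139],[0.072,0.67,-0.139],[0.072,0.67,-0.139],[0.072,0.67,-0.139],[0.072,0.67,-0.139],[0.072,0.67,-0.139],[0.072,0.67,-0.139],[0.072,0.67,-0.139],[0.072,0.67,-0.139],[0.072,0.67,-0.139]],"twist":[[0,0,-0.027],[0,0,-0.027],[0,0,-0.027],[0,0,-0.027],[0,0,-0.027],[0,0,-0.027],[0,0,-0.027],[0,0,-0.027],[0,0,-0.027],[0,0,-0.027]]}' 1 50
python3 - <<'E'
from h import *
c,im,h=cam("wrist");cv2.imwrite("pics/w9.png",im[:,:,::-1])
H,S,V=[h[...,i].astype(int) for i in range(3)]
for cc,s,l in blobs((H>45)&(H<83)&(S>60)&(V>30),40): print("green",np.round(cc,1),s,np.round(onz(c,*cc,.05),4))
for cc,s,l in blobs((H>12)&(H<24)&(S<130)&(V>150)&(S>50),800):
    q=np.argwhere(l)[:,::-1]
    w=np.array([onz(c,*p,.05)[:2] for p in q]).astype(np.float32);print("pale",np.round(cc),s,[np.round(v,3) for v in cv2.minAreaRect(w)])
go((.461,.294,.1),np.radians(98.6))
E
```

```text
time_s: 17.85
eef_pos: [0.4407, 0.2915, 0.2389]
tcp_rot: [0.231, -3.131, 0.003]
wrist_force: [-0.6, -0.4, -0.3]
opening: 1.0
gripper_force: 0.0
green [253.6 115.5] [232 111  44  11 401] [0.3777 0.2812 0.05  ]
green [254.9 251.9] [237 249  37   6 193] [0.5453 0.3077 0.05  ]
pale [242. 188.] [232 151  29  60 808] [array([0.454, 0.283]), array([0.073, 0.032]), np.float64(10.262)]
translation [-0.041, -0.0, 0.2783] twist [-0.0006, -0.0006, -0.0012] mm 141 deg 0.3
```

The blank's green end strips are at pixels (254,116) and (255,252). Centre (0.4615,0.2945), yaw 9.0°, 170 mm between strips, consistent with 180 mm overall.

```bash
python3 -m pendant '{"translation":[[-0.042,0,0.1],[-0.042,0,0.19],[-0.042,0,0.26],[-0.042,0,0.31],[-0.042,0,0.36],[-0.042,0,0.40],[-0.042,0,0.438],[-0.042,0,0.438],[-0.042,0,0.438],[-0.042,0,0.438]],"twist":[[0,0,-0.003],[0,0,-0.003],[0,0,-0.003],[0,0,-0.003],[0,0,-0.003],[0,0,-0.003],[0,0,-0.003],[0,0,-0.003],[0,0,-0.003],[0,0,-0.003]]}' && python3 -m pendant '{"translation":[[0,0,0],[0,0,0],[0,0,0],[0,0,0],[0,0,0],[0,0,0],[0,0,0],[0,0,0],[0,0,0],[0,0,0]],"twist":[[0,0,0],[0,0,0],[0,0,0],[0,0,0],[0,0,0],[0,0,0],[0,0,0],[0,0,0],[0,0,0],[0,0,0]]}' -1 60 && python3 -m pendant '{"translation":[[0,0,-0.05],[0,0,-0.1],[0,0,-0.16],[0,0,-0.2],[0,0,-0.2],[0,0,-0.2],[0,0,-0.2],[0,0,-0.2],[0,0,-0.2],[0,0,-0.2]],"twist":[[0,0,0],[0,0,0],[0,0,0],[0,0,0],[0,0,0],[0,0,0],[0,0,0],[0,0,0],[0,0,0],[0,0,0]]}'
python3 - <<'E'
from h import *
c,im,h=cam("wrist");cv2.imwrite("pics/w10.png",im[:,:,::-1])
H,S,V=[h[...,i].astype(int) for i in range(3)]
s=robot.sense();p=s["eef_pos"];R=Ro.from_rotvec(s["tcp_rot"]).as_matrix();print(p,"yaw",np.degrees(np.arctan2(R[1,1],R[0,1])))
for cc,s,l in blobs((H>45)&(H<83)&(S>60)&(V>30),40): print("green",np.round(cc,1),s,np.round(onz(c,*cc,p[2]+.032),4))
th=np.radians(3.75);Rw=np.array([[np.cos(th),-np.sin(th)],[np.sin(th),np.cos(th)]]);O=np.array([.4976,-.0396])-Rw@[-.053,-.048]
q=O+Rw@[-.020,.006];print("origin",O,"pre",q);go((*q,.085),th+np.pi/2)
E
```

```text
time_s: 18.9
eef_pos: [0.4624, 0.2962, 0.0223]
tcp_rot: [-0.246, 3.131, 0.001]
wrist_force: [0.6, 0.9, 0.1]
opening: 1.004
gripper_force: 0.0
time_s: 19.9
eef_pos: [0.4621, 0.2967, 0.0221]
tcp_rot: [-0.248, 3.131, 0.001]
wrist_force: [-1.1, -1.7, 5.6]
opening: 0.573
gripper_force: 63.1
time_s: 20.9
eef_pos: [0.4614, 0.2962, 0.1207]
tcp_rot: [0.248, -3.131, 0.001]
wrist_force: [-0.6, 0.1, -2.2]
opening: 0.577
gripper_force: 63.5
[0.46148524 0.29623276 0.12085508] yaw 99.05443166131766
green [254.7  98.1] [ 190   83  129   31 3623] [0.3778 0.2829 0.1529]
origin [0.54734717 0.01176359] pre [0.52699758 0.01644269]
translation [-0.0414, -0.5732, 0.0719] twist [-0.0002, -0.0002, 0.0295] mm 290 deg 5.3
```

The blank is held (opening 0.575, about 49 mm). I'll carry it to a pre-position with about 15 mm gaps to the fence and the dogs.

```bash
python3 -m pendant '{"translation":[[-0.01,-0.08,0.01],[-0.02,-0.16,0.02],[-0.02,-0.24,0.03],[-0.03,-0.32,0.04],[-0.03,-0.4,0.05],[-0.04,-0.48,0.06],[-0.041,-0.54,0.07],[-0.041,-0.573,0.072],[-0.041,-0.573,0.072],[-0.041,-0.573,0.072]],"twist":[[0,0,0.029],[0,0,0.029],[0,0,0.029],[0,0,0.029],[0,0,0.029],[0,0,0.029],[0,0,0.029],[0,0,0.029],[0,0,0.029],[0,0,0.029]]}'
python3 - <<'E'
from h import *
th=np.radians(3.75);go((.527,.0164,.0635),th+np.pi/2)
s=robot.sense();R=Ro.from_rotvec(s["tcp_rot"]).as_matrix();print("yaw",np.degrees(np.arctan2(R[1,1],R[0,1])))
E
```

```text
time_s: 21.95
eef_pos: [0.527, 0.0171, 0.0852]
tcp_rot: [0.105, -3.14, -0.001]
wrist_force: [-0.3, -0.5, -3.2]
opening: 0.575
gripper_force: 63.4
translation [0.0, -0.0014, 0.0435] twist [0.0001, -0.0, 0.0004] mm 22 deg 0.1
yaw 93.81667603389884
```

```bash
python3 -m pendant '{"translation":[[0,0,0.01],[0,0,0.02],[0,0,0.025],[0,0,0.03],[0,0,0.035],[0,0,0.04],[0,0,0.044],[0,0,0.045],[0,0,0.045],[0,0,0.045]],"twist":[[0,0,0],[0,0,0],[0,0,0],[0,0,0],[0,0,0],[0,0,0],[0,0,0],[0,0,0],[0,0,0],[0,0,0]]}'
```

```text
time_s: 22.95
eef_pos: [0.5271, 0.0167, 0.0631]
tcp_rot: [-0.105, 3.139, 0.0]
wrist_force: [-2.6, -0.4, 3.8]
opening: 0.574
gripper_force: 64.2
```

It's on the board with a light load. Slide it towards the corner.

```bash
python3 -m pendant '{"translation":[[-0.006,0,0],[-0.012,0,0],[-0.018,0,0],[-0.024,0,0],[-0.027,0,0],[-0.027,-0.007,0],[-0.027,-0.014,0],[-0.027,-0.021,0],[-0.027,-0.026,0],[-0.027,-0.026,0]],"twist":[[0,0,0],[0,0,0],[0,0,0],[0,0,0],[0,0,0],[0,0,0],[0,0,0],[0,0,0],[0,0,0],[0,0,0]]}'; python3 -c "
from h import *
go((.5429,.0025,.063),np.radians(93.75));print(robot.sense()['ft_torque'])"
```

```text
time_s: 23.95
eef_pos: [0.5419, 0.0041, 0.0631]
tcp_rot: [-0.104, 3.139, -0.0]
wrist_force: [0.4, 0.7, 6.2]
opening: 0.573
gripper_force: 64.4
translation [-0.0017, -0.0032, 0.0002] twist [-0.0001, 0.0004, 0.0003] mm 2 deg 0.1
[ 0.24084611 -0.01066826  0.00788176]
```

Now press in small steps, watching the force, first toward the dogs.

```bash
python3 -m pendant '{"translation":[[0,-0.001,0],[0,-0.002,0],[0,-0.003,0],[0,-0.004,0],[0,-0.005,0],[0,-0.006,0],[0,-0.006,0],[0,-0.006,0],[0,-0.006,0],[0,-0.006,0]],"twist":[[0,0,0],[0,0,0],[0,0,0],[0,0,0],[0,0,0],[0,0,0],[0,0,0],[0,0,0],[0,0,0],[0,0,0]]}';python3 -m pendant '{"translation":[[-0.001,0,0],[-0.002,0,0],[-0.003,0,0],[-0.004,0,0],[-0.005,0,0],[-0.006,0,0],[-0.006,0,0],[-0.006,0,0],[-0.006,0,0],[-0.006,0,0]],"twist":[[0,0,0],[0,0,0],[0,0,0],[0,0,0],[0,0,0],[0,0,0],[0,0,0],[0,0,0],[0,0,0],[0,0,0]]}'; python3 -c "
from h import *
print(robot.sense()['ft_torque'])"
```

```text
time_s: 24.95
eef_pos: [0.542, 0.0021, 0.0631]
tcp_rot: [-0.106, 3.139, 0.001]
wrist_force: [-0.9, 4.0, 5.9]
opening: 0.575
gripper_force: 64.5
time_s: 25.95
eef_pos: [0.5435, 0.0021, 0.0631]
tcp_rot: [0.105, -3.138, -0.001]
wrist_force: [-5.7, 3.8, 11.4]
opening: 0.576
gripper_force: 65.2
[0.44084143 0.93152834 0.00946236]
```

```bash
python3 -m pendant '{"translation":[[-0.001,-0.001,0],[-0.002,-0.002,0],[-0.003,-0.003,0],[-0.004,-0.004,0],[-0.005,-0.005,0],[-0.006,-0.006,0],[-0.006,-0.006,0],[-0.006,-0.006,0],[-0.006,-0.006,0],[-0.006,-0.006,0]],"twist":[[0,0,0],[0,0,0],[0,0,0],[0,0,0],[0,0,0],[0,0,0],[0,0,0],[0,0,0],[0,0,0],[0,0,0]]}'; python3 -c "
from h import *
s=robot.sense();R=Ro.from_rotvec(s['tcp_rot']).as_matrix();print(s['ft_torque'],s['wrist_force'],'yaw',np.degrees(np.arctan2(R[1,1],R[0,1])),'tilt',R[:2,2])"
```

```text
time_s: 26.95
eef_pos: [0.5435, 0.0019, 0.0631]
tcp_rot: [0.108, -3.131, -0.007]
wrist_force: [-16.4, 9.0, 24.9]
opening: 0.577
gripper_force: 66.9
[ 1.75974899  2.84732771 -0.06095169] [-16.43671087   8.98667627  24.85791434] yaw 93.93358157330384 tilt [-0.00852711  0.00410081]
```

Both contacts are there. I'll relieve the downward load a little and push more toward the dogs.

```bash
python3 -m pendant '{"translation":[[0,0,-0.001],[0,-0.002,-0.002],[0,-0.004,-0.002],[0,-0.006,-0.002],[0,-0.008,-0.002],[0,-0.01,-0.002],[0,-0.01,-0.002],[0,-0.01,-0.002],[0,-0.01,-0.002],[0,-0.01,-0.002]],"twist":[[0,0,0],[0,0,0],[0,0,0],[0,0,0],[0,0,0],[0,0,0],[0,0,0],[0,0,0],[0,0,0],[0,0,0]]}'; python3 -c "
from h import *
s=robot.sense();R=Ro.from_rotvec(s['tcp_rot']).as_matrix();print(s['ft_torque'],s['wrist_force'],'yaw',np.degrees(np.arctan2(R[1,1],R[0,1])),'tilt',R[:2,2])"
```

```text
time_s: 27.95
eef_pos: [0.5434, 0.0014, 0.0632]
tcp_rot: [0.112, -3.13, -0.014]
wrist_force: [-14.6, 20.1, 17.6]
opening: 0.573
gripper_force: 65.9
[ 4.36217098  2.55892946 -0.26412136] [-14.61913912  20.06854586  17.57996159] yaw 94.08669279070442 tilt [-0.0098616   0.00840883]
```

The net yaw moment is slightly biased toward the near dog because the tool yawed +0.27° under load. I'll trim the twist to balance it.

```bash
python3 -m pendant '{"translation":[[0,0,0],[0,-0.001,0],[0,-0.002,0],[0,-0.002,0],[0,-0.002,0],[0,-0.002,0],[0,-0.002,0],[0,-0.002,0],[0,-0.002,0],[0,-0.002,0]],"twist":[[0,0,0.001],[0,0,0.002],[0,0,0.002],[0,0,0.002],[0,0,0.002],[0,0,0.002],[0,0,0.002],[0,0,0.002],[0,0,0.002],[0,0,0.002]]}'
python3 - <<'E'
from h import *
s=robot.sense();R=Ro.from_rotvec(s['tcp_rot']).as_matrix();print(s['ft_torque'],s['wrist_force'],'yaw',np.degrees(np.arctan2(R[1,1],R[0,1])),'tilt',R[:2,2])
# blank's far/near faces in wrist and top views
c,im,h=cam("top");cv2.imwrite("pics/t9.png",im[:,:,::-1]);c,im,h=cam("scene");cv2.imwrite("pics/s9.png",im[:,:,::-1])
H,S,V=[h[...,i].astype(int) for i in range(3)]
for cc,s,l in blobs((H>45)&(H<85)&(S>60)&(V>30),10): print("green",np.round(cc,1),s)
for cc,s,l in blobs((H>105)&(H<125)&(S>120),5): print("blue",np.round(cc,1),s[:5],onz(c,*cc,.055))
E
```

```text
time_s: 28.95
eef_pos: [0.5434, 0.0014, 0.0633]
tcp_rot: [0.106, -3.13, -0.015]
wrist_force: [-14.7, 21.4, 18.2]
opening: 0.574
gripper_force: 66.0
[4.69550138 2.56222559 0.28951647] [-14.72744875  21.37613618  18.18377643] yaw 93.87924665664164 tilt [-0.01009754  0.00898077]
green [234.  179.9] [225 173  19  15 153]
```

```bash
python3 -m pendant '{"translation":[[0,-0.001,0],[0,-0.002,0],[0,-0.002,0],[0,-0.002,0],[0,-0.002,0],[0,-0.002,0],[0,-0.002,0],[0,-0.002,0],[0,-0.002,0],[0,-0.002,0]],"twist":[[0,0,-0.001],[0,0,-0.001],[0,0,-0.001],[0,0,-0.001],[0,0,-0.001],[0,0,-0.001],[0,0,-0.001],[0,0,-0.001],[0,0,-0.001],[0,0,-0.001]]}'
python3 - <<'E'
from h import *
s=robot.sense();R=Ro.from_rotvec(s['tcp_rot']).as_matrix();print(s['ft_torque'],s['wrist_force'],'yaw',np.degrees(np.arctan2(R[1,1],R[0,1])))
c,im,h=cam("wrist");cv2.imwrite("pics/w12.png",im[:,:,::-1])
H,S,V=[h[...,i].astype(int) for i in range(3)]
for cc,s,l in blobs((H>45)&(H<85)&(S>60)&(V>30),40): print("green",np.round(cc,1),s,onz(c,*cc,.091))
for cc,s,l in blobs((H>100)&(H<128)&(S>80)&(V>40),40): print("blue",np.round(cc,1),s[:5],onz(c,*cc,.06))
E
```

```text
time_s: 30.05
eef_pos: [0.5434, 0.0012, 0.0633]
tcp_rot: [0.11, -3.13, -0.017]
wrist_force: [-16.1, 23.5, 18.2]
opening: 0.575
gripper_force: 66.0
[ 5.2402669   2.69315357 -0.16829918] [-16.08833775  23.45251513  18.16786015] yaw 94.0053250800444
green [254.6  97.5] [ 191   83  128   31 3630] [ 0.45912032 -0.00502734  0.091     ]
blue [172.6 167.3] [150 141  44  59 814] [ 0.49631814 -0.04438202  0.06      ]
blue [203.4 314.9] [201 310   6  11  41] [ 0.59245834 -0.02843541  0.06      ]
```

```bash
python3 -m pendant '{"translation":[[0,-0.001,0],[0,-0.002,0],[0,-0.003,0],[0,-0.003,0],[0,-0.003,0],[0,-0.003,0],[0,-0.003,0],[0,-0.003,0],[0,-0.003,0],[0,-0.003,0]],"twist":[[0,0,0.0007],[0,0,0.0007],[0,0,0.0007],[0,0,0.0007],[0,0,0.0007],[0,0,0.0007],[0,0,0.0007],[0,0,0.0007],[0,0,0.0007],[0,0,0.0007]]}'
python3 - <<'E'
from h import *
s=robot.sense();print(s['ft_torque'],s['wrist_force'],np.abs(s['qd']).max())
E
```

```text
time_s: 31.1
eef_pos: [0.5435, 0.0012, 0.0633]
tcp_rot: [0.108, -3.129, -0.019]
wrist_force: [-16.0, 25.7, 19.6]
opening: 0.574
gripper_force: 66.1
[5.9585298  2.8046298  0.04569935] [-15.99468031  25.71235732  19.60144674] 0.0013120332445750438
```

The push is balanced: about 16 N to the fence and 26 N to the dogs, yaw moment near 0, arm still. Handing in.

```bash
python3 -c "
from plant import robot
print(robot.close_job())"
```

```text
the job is handed in; nothing more can be done
None
```

I handed the job in at about 31 s; no pass/fail came back. Both dogs are seated in the red-ringed holes. The blank is gripped and pressed into the corner with about 16 N at the wrist toward the fence and 26 N toward the dogs. The force on each dog was not measured separately, only inferred from a yaw moment near zero.

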